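# Hang the lopsided weighing pan on the bench scale

### The arm

A 6-joint arm with a two-finger parallel gripper is mounted at the origin on the work surface. World frame = base frame: x ahead of the robot, y to its left, z up, the work surface at z = 0. Lengths are in m, angles in degrees, forces in N, time in s.
With the tool pointing down it reaches from about 0.3 to 0.75 m from the base axis. Payload 8.5 kg.
Tool frame: the origin (TCP) lies at the very end of the fingers, on their centre line; the grasp point (between the pads) lies 19 mm behind it; z points along the fingers, y is the direction in which the jaws open and shut (so a half turn about z gives the same grasp; the last joint's range is limited). The gripper opens to 85 mm and grips with 20 to 120 N. Pads are 22 mm wide; open, the fingers measure 114 mm over their backs; the gripper's body (76 mm by 85 mm) begins 54 mm behind the grasp point. The pads swing forward as they close: fully open they stand 13 mm farther back than shut.
Start: joints at [56.075, 21.807, 74.336, -0, 83.858, -12.336], TCP at [0.202, 0.511, 0.231] pointing down, gripper open.
Joint ranges: [-178.18, 178.18], [-50.72, 133.34], [12.68, 142.11], [-81.47, 261.47], [9.98, 163.14], [-165.26, 165.26]. Speed limits (degrees/s): [136.94, 136.94, 180, 180, 180, 180].

### API

Orientations are given as a 3x3 rotation matrix whose columns are the frame's x, y, z axes.
In Python, from rig import status, vision, env gives the robot as it stands.
- The arm moves only by the tool send_rows, never from a script. Its argument "targets" is a list of rows, each a list of 7 numbers: the shift along the tool's x, y, z in units of 50 mm (1.0 is 50 mm), then the turn, a rotation vector about the tool's x, y, z in units of 8 degrees (1.0 is 8 degrees), then the finger opening in mm, from 0 to 85.4. A call has 1 to 5 rows; each row is the pose to reach, as a shift and turn from the pose commanded when the call began, along the tool's axes at that moment; what a row does not reach only later rows make up. A row lasts 1/8 s, in which the tool goes at most 62.5 mm and 10.7 degrees, less where a joint would pass 70% of its speed; a pose out of reach is approached as far as the arm can. A call with a gripper value outside its range is refused whole. The fingers move at their own pace and stop on an object; "grip_force" is the grip in N (left out, the last holds). Time passes only in rows, so rows that repeat a pose let the fingers close. It gives the time, the measured TCP pose, the force and the opening at its end, in the units of the state.
- status.observe(): the state, without advancing time (a new reading comes with each control period).
- vision.get_image(name): name is "side" or "top"; returns (picture, depth): 384x512x3 uint8, red, green, blue; 384x512 float32, m along the optical axis (not along the pixel's ray), 0 where there is no reading.
- vision.camera_model(name): a dict with "camera_matrix" (3x3 intrinsics, pixels), "view" (4x4, takes a point from world to camera coordinates). Camera axes: x right, y down, z forward; pixel columns grow to the right and rows downward; lengths in m; the calibration is good to about 2 mm. A picture is of the moment at which its call begins. camera_model takes no time and is no camera call.
- env.close_job(): hands the job in, once; it reports no verdict.
Trained networks look in the newest picture that a camera, given by its name, has taken for a name from the list of things; names that differ only in an ending like _2 or _b are one class to them, and where a whole thing is asked for, a point or a joint stands for the part that bears it (a point fixed in the world has none). Each returns a list of dicts, best first, with "p" (0 to 1); they miss things now and then, are a little off and sometimes report something else, mostly with a low value. They report only what shows in the picture. A call takes as long as a camera call.
- vision.masks_of(camera, label): "pixels" (384x512 bool, what is visible of it) and "extent" ([left, top, right, bottom] in pixels, round what is visible of it).
The state is a dict: "time_s": time; "q": joint angles; "qvel": joint speeds; "joint_efforts": joint torques, N m; "position": TCP position; "tool_rot": TCP orientation; "ft_force": force on the tool from outside, world axes, zero at the start; "wrist_torque": the same for the moment, N m; "grip_width": finger opening in m.
Only numpy, scipy, OpenCV 4.12 (cv2) and the standard library are available. Lean on these libraries where they do the work, as an engineer would, in place of code of your own. Each camera call takes 0.05 s, during which the arm holds its last target.

### The job

Pick up the loaded weighing pan by its wooden tab, thread its frame over the hook of the spring scale and hang it by whichever of its two arches is on the heavy steel gear's side, so that it hangs level and does not swing. Let the weight down onto the hook slowly, no more than 2 or 3 centimetres a second, and let go only when the spring carries all of it, so that the scale never jumps; do not push hard on the hook. Finish with the pan hanging still and free on the hook, gear and piston still in it, hand away, other things undisturbed.

Things in the scene. Friction and masses are not known exactly. Their poses are not given: they have to be found in the camera images.
- pan_grip (a point): Centre of the wooden grip tab on top of the pan: 24 mm (pan x) by 14 mm (pan y), 47 mm tall, pinched along pan y with the hand pointing down. 152 mm above the pan's underside, 22 mm below the tab's top, 25 mm above the top of the 130 mm long cross bar (along y) that carries the tab. Axes are the pan's: z up, y along the row of its two bays, x through the frame's window.
- pan_window (a point): Middle of the open window of the pan's frame, 64 mm above the pan's underside, 88 mm below pan_grip. About 122 mm wide (y); free height from 38 mm (piston top) to 90 mm (lowest points of the arches) above the underside. The hook bar passes through it along pan x.
- pan_floor (a point): Centre of the underside of the pan: bare aluminium, 0.15 kg, tray 66 mm (x) by 130 mm (y), 3 mm floor, rims 26 mm high, a wall at y = 0 between two bays centred at y = +30 and -30 mm; a 12 mm wide upright at each y end carries the cross bar. With its parts in it the pan weighs 0.43 to 0.87 kg in all, unknown beforehand.
- arch_plus (a point): Apex (underside) of the V-shaped arch under the cross bar on the pan's +y side: 14.5 mm to +y of the tab's centre, 111 mm above the pan's underside and 41 mm below pan_grip. Each arch is an inverted V, open downwards, 29 mm wide at its mouth, 21 mm deep, 8 mm thick along x; the point between the two arches is at y = 0. Hung, the apex lies 3 mm above the top of the bar. Axes as the pan's.
- arch_minus (a point): The same for the arch on the pan's -y side, 14.5 mm to -y of the tab's centre. The pan hangs level only by the arch on the gear's side; by the other one it swings over.
- gear_center (a point): Centre of the steel gear: toothed disc 51 mm across and 18 mm thick with a smaller 8 mm high hub on top, 26 mm in all; heavy, 0.20 to 0.64 kg. It stands loose in one of the pan's two bays (either one).
- piston_center (a point): Centre of the aluminium piston: plain cylinder 46 mm across, 34 mm high, with ring grooves; light, 0.08 kg. It stands loose in the other bay.
- hook_seat (a point): Where the pan is to hang: on top of the scale's hook bar, a level round steel bar of 8 mm diameter, 240 mm above the bench unloaded, 120 mm from the column's axis. Axes are the scale's: x points along the bar from its tip to the column, so the pan is threaded on along +x with pan x along this x. A collar of 24 mm diameter stands 20 mm to +x, the slide block begins 99 mm to +x.
- hook_tip (a point): Upturned tip of the hook bar: it turns up 20 mm to -x of hook_seat, and ends 35 mm to -x of it and 12 mm above it. Behind the bar stands the column (34 mm wide, top at 280 mm); the scale's grey foot plate is 12 mm high.
- hook (a joint): How far the sprung hook arm has sunk straight down, in m: 0 unloaded, stop at 0.10. The spring gives 100 N/m, lightly damped, and takes the first 0.3 N without moving, so the loaded pan finally sinks it by 0.035 to 0.085 m. Nothing locks it: let go too early or too late, and it jumps.
- spanner_mid (a point): Bystander: steel spanner lying on the bench, 160 mm long, its middle.
- spray_mid (a point): Bystander: spray can, 52 mm diameter, 150 mm high, its centre.
- jar_mid (a point): Bystander: closed jar, 64 mm diameter, 75 mm high, its centre.

How it is judged:
By the outcome, as a careful person would: the job done as asked, in the order asked, and still so for the second after the job is handed in, with the robot touching nothing.
It also fails if it takes over 58 s, if anything falls off the work surface, if the arm or the gripper's body presses on something with over 40 N, if the wrist force passes 120 N, or if a joint passes its speed limit or range.

## Working session

There is one attempt and no reset: what is moved stays moved. The work goes in short steps, Python scripts to look and compute and a tool call to move; the robot and the scene stay as the last step left them, time stands still between calls to the robot, and variables do not carry over. Pictures are saved under pics/ and viewed, and the job is handed in when it is done.

Besides the shell and the picture viewer there is one more tool, called by a JSON object that holds its "method" and its "body", one argument or row to a line. send_rows: Moves the arm, as the interface text tells. Its arguments: {"type":"object","properties":{"targets":{"type":"array","items":{"type":"array","items":{"type":"number"}}},"grip_force":{"type":"number"}},"required":["targets"]}

```bash
ls; mkdir -p pics
python3 - <<'E'
from rig import status, vision, env
import cv2, numpy as np
s=status.observe(); print(s)
for n in ["side","top"]:
    im,d=vision.get_image(n); cv2.imwrite(f"pics/{n}0.png",im[:,:,::-1]); m=vision.camera_model(n); print(n,np.array(m["camera_matrix"]).round(1).tolist(),np.array(m["view"]).round(3).tolist())
E
```

```text
pics
{'time_s': 0.0, 'q': array([ 5.60764155e+01,  2.18405012e+01,  7.43860604e+01, -3.93902254e-04,
        8.38607848e+01, -1.23357954e+01]), 'qvel': array([ 0.02241554, -0.05874485, -0.00358137,  0.05386049,  0.0058424 ,
        0.02641256]), 'joint_efforts': array([ 3.42350404e-04, -4.48466778e+01, -2.31270915e+01, -2.67697305e-04,
        4.83257056e-03,  4.51734343e-05]), 'position': array([0.20218381, 0.51115149, 0.23070869]), 'tool_rot': array([[-9.29855057e-01,  3.67925072e-01, -8.45121531e-04],
       [ 3.67925904e-01,  9.29854246e-01, -1.26880395e-03],
       [ 3.19015059e-04, -1.49074587e-03, -9.99998838e-01]]), 'ft_force': array([ 0.55388259,  0.22789199, -0.07126155]), 'wrist_torque': array([-0.0094275 , -0.02823898,  0.00937503]), 'grip_width': 0.08542610824007908}
side [[401.7, 0.0, 251.5], [0.0, 401.7, 191.7], [0.0, 0.0, 1.0]] [[-0.966, -0.257, -0.004, 0.503], [-0.124, 0.478, -0.869, 0.212], [0.226, -0.84, -0.494, 1.242], [0.0, 0.0, 0.0, 1.0]]
top [[429.2, 0.0, 255.3], [0.0, 429.2, 190.3], [0.0, 0.0, 1.0]] [[-0.02, -1.0, 0.011, 0.011], [-0.997, 0.019, -0.074, 0.533], [0.074, -0.012, -0.997, 1.272], [0.0, 0.0, 0.0, 1.0]]
```

View pics/side0.png

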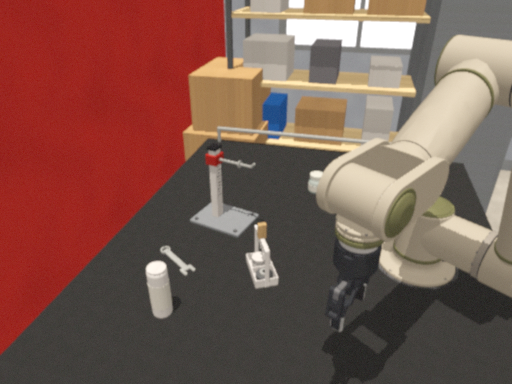

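View pics/top0.png

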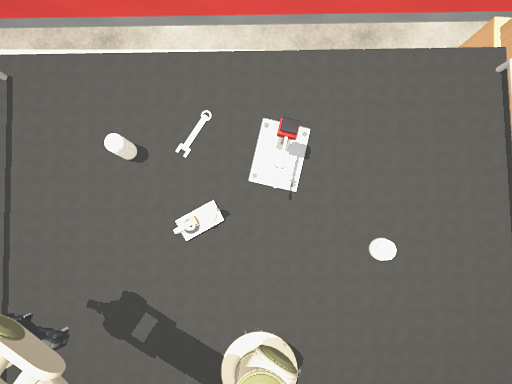

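The side view shows the scale at about (215,180), the pan at (262,255), the spanner at (177,260), the can at (160,290) and the jar at (317,182). In the top view the pan is at (200,220) and the scale at (285,150). Next I'll zoom in and run the masks.

```bash
cat > h.py <<'E'
import numpy as np, cv2
from rig import status, vision, env
def cloud(n,d):
    m=vision.camera_model(n);K=np.array(m["camera_matrix"]);V=np.array(m["view"])
    v,u=np.mgrid[0:384,0:512]
    P=np.stack([(u-K[0,2])/K[0,0]*d,(v-K[1,2])/K[1,1]*d,d],-1)
    return (P-V[:3,3])@V[:3,:3]
def proj(n,p):
    m=vision.camera_model(n);K=np.array(m["camera_matrix"]);V=np.array(m["view"])
    c=V[:3,:3]@np.asarray(p)+V[:3,3];c=K@c;return c[:2]/c[2]
def crop(im,box,f,name):
    l,t,r,b=box;c=im[t:b,l:r,::-1];cv2.imwrite(name,cv2.resize(c,None,fx=f,fy=f,interpolation=cv2.INTER_CUBIC))
E
python3 - <<'E'
from h import *
ims={}
for n in ["side","top"]:
    im,d=vision.get_image(n); W=cloud(n,d); np.savez(f"{n}0.npz",im=im,d=d,W=W)
    m=vision.camera_model(n);V=np.array(m["view"]);print(n,'cam pos',(-V[:3,:3].T@V[:3,3]).round(3))
    for lab in ["pan_grip","pan_floor","arch_plus","gear_center","piston_center","hook","hook_seat","spanner_mid","spray_mid","jar_mid"]:
        for r in vision.masks_of(n,lab)[:2]:
            p=W[r["pixels"]&(d>0)]
            print(lab,round(r["p"],2),np.array(r["extent"]).round(0).tolist(),r["pixels"].sum(), np.median(p,0).round(3) if len(p) else None, p.min(0).round(3) if len(p) else '',p.max(0).round(3) if len(p) else '')
    print(status.observe()["time_s"])
    if n=="side":
        crop(im,(230,210,300,300),7,"pics/s_pan.png");crop(im,(185,120,285,240),5,"pics/s_scale.png")
    else:
        crop(im,(160,190,240,250),9,"pics/t_pan.png");crop(im,(240,105,330,205),6,"pics/t_scale.png")
E
```

```text
side cam pos [0.232 1.07  0.8  ]
pan_floor 0.95 [248.0, 222.0, 278.0, 289.0] 868 [0.437 0.185 0.034] [ 0.388  0.004 -0.002] [0.502 0.243 0.176]
pan_floor 0.21 [160.0, 243.0, 196.0, 274.0] 292 [0.707 0.191 0.006] [ 0.643  0.13  -0.003] [0.779 0.248 0.012]
arch_plus 0.94 [247.0, 223.0, 278.0, 289.0] 888 [0.437 0.183 0.035] [ 0.388 -0.018 -0.002] [0.505 0.243 0.176]
arch_plus 0.53 [306.0, 170.0, 327.0, 193.0] 246 [ 0.357 -0.344  0.052] [ 0.27  -0.557 -0.003] [0.389 0.519 0.518]
gear_center 0.59 [256.0, 268.0, 276.0, 281.0] 129 [0.436 0.204 0.022] [0.406 0.175 0.001] [0.462 0.224 0.031]
piston_center 0.5 [252.0, 252.0, 265.0, 263.0] 166 [0.459 0.158 0.035] [0.434 0.125 0.012] [0.477 0.197 0.092]
hook 0.88 [206.0, 153.0, 245.0, 165.0] 179 [ 0.654 -0.059  0.24 ] [ 0.567 -0.57  -0.003] [ 0.807 -0.045  0.256]
hook_seat 0.53 [204.0, 149.0, 250.0, 168.0] 315 [ 0.655 -0.062  0.237] [ 0.528 -0.66  -0.005] [ 0.855 -0.038  0.263]
spanner_mid 0.51 [162.0, 246.0, 194.0, 275.0] 247 [0.709 0.191 0.007] [ 0.641  0.134 -0.003] [0.779 0.248 0.012]
spanner_mid 0.38 [257.0, 267.0, 272.0, 280.0] 83 [0.437 0
[... 1191 characters left out ...]
1  -0.045  0.28 ]
spanner_mid 0.77 [180.0, 111.0, 210.0, 156.0] 262 [0.705 0.188 0.008] [0.643 0.135 0.   ] [0.781 0.238 0.019]
spanner_mid 0.45 [106.0, 134.0, 136.0, 162.0] 559 [0.656 0.374 0.139] [ 0.634  0.358 -0.006] [0.716 0.458 0.157]
spray_mid 0.7 [108.0, 136.0, 136.0, 160.0] 526 [0.654 0.374 0.141] [ 0.634  0.358 -0.003] [0.716 0.443 0.157]
spray_mid 0.63 [367.0, 238.0, 396.0, 258.0] 450 [ 0.353 -0.358  0.074] [ 0.322 -0.396  0.008] [ 0.381 -0.337  0.082]
jar_mid 0.97 [365.0, 236.0, 398.0, 262.0] 473 [ 0.351 -0.359  0.073] [ 0.315 -0.413 -0.003] [ 0.382 -0.337  0.082]
jar_mid 0.5 [277.0, 123.0, 297.0, 189.0] 325 [ 0.621 -0.066  0.241] [ 0.522 -0.101  0.007] [ 0.687 -0.043  0.278]
1.2
```

View pics/s_pan.png

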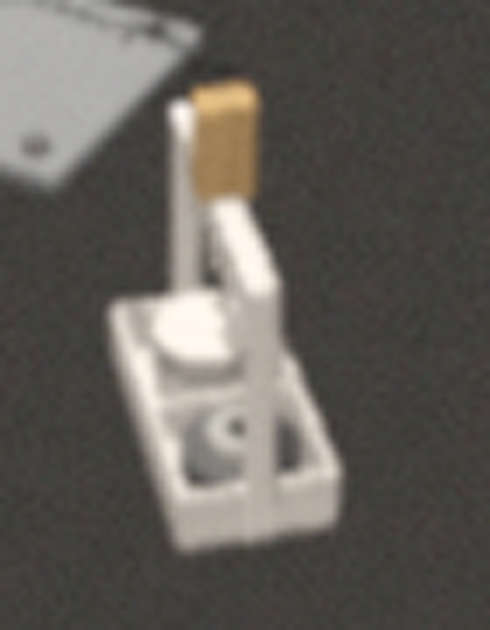

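View pics/t_pan.png

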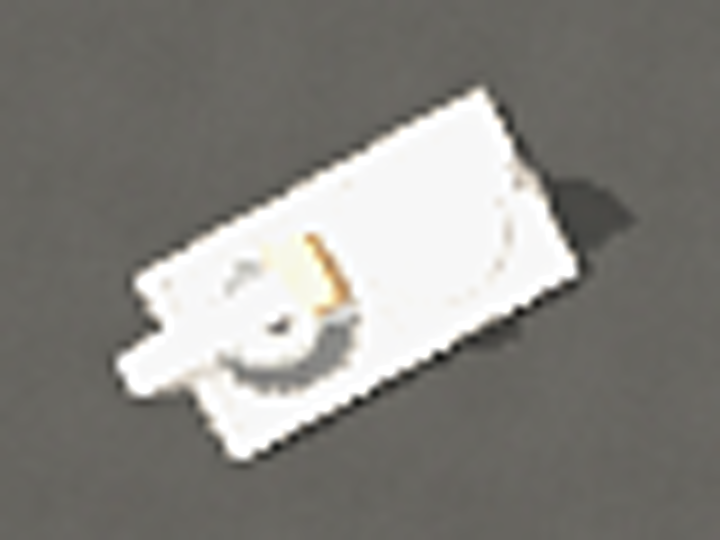

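View pics/s_scale.png

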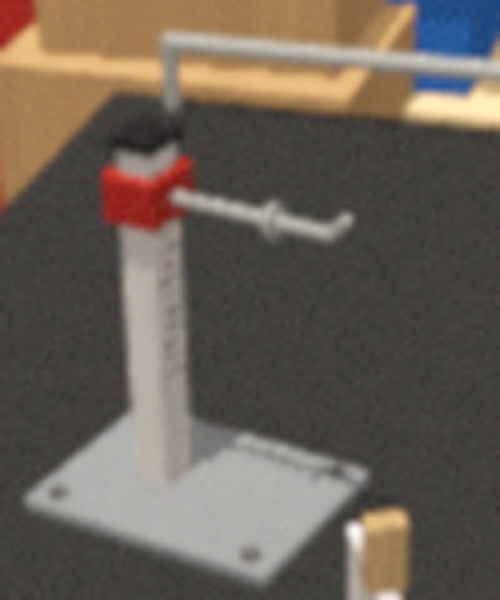

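View pics/t_scale.png

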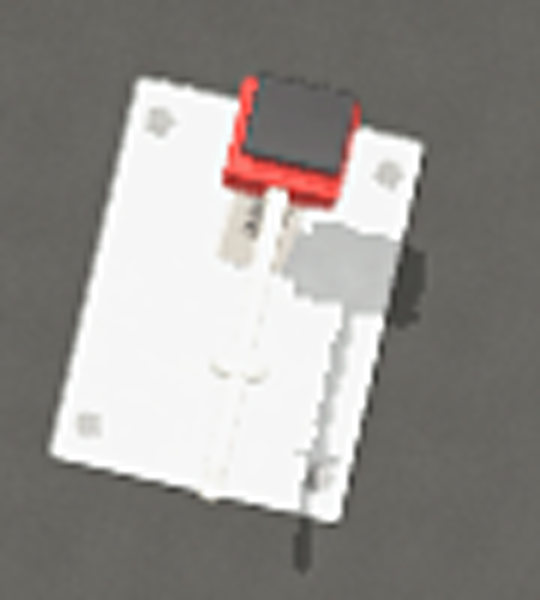

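Run:
```python
from h import *
for n in ["side","top"]:
    z=np.load(f"{n}0.npz");W=z["W"];d=z["d"];u=np.mgrid[0:384,0:512]
    P=W.reshape(-1,3);ok=d.ravel()>0
    pan=P[ok&(P[:,0]>.38)&(P[:,0]<.52)&(P[:,1]>.08)&(P[:,1]<.25)]
    print(n,'bench z',np.median(pan[pan[:,2]<.01,2]))
    for lo,hi in [(.022,.03),(.028,.045),(.11,.132),(.135,.168),(.168,.19)]:
        q=pan[(pan[:,2]>lo)&(pan[:,2]<hi)]
        if len(q)>2:
            c=q.mean(0); uu,s,vt=np.linalg.svd(q[:,:2]-c[:2]);
            r=cv2.minAreaRect(q[:,:2].astype(np.float32)*1000)
            print(lo,hi,len(q),c.round(4),q.min(0).round(3),q.max(0).round(3),'dir',vt[0].round(3),'rect',np.round(r[0],1),np.round(r[1],1),round(r[2],1))
    s=P[ok&(P[:,0]>.5)&(P[:,0]<.8)&(P[:,1]>-.15)&(P[:,1]<.02)]
    for lo,hi in [(.006,.018),(.2,.232),(.232,.246),(.246,.262),(.262,.29)]:
        q=s[(s[:,2]>lo)&(s[:,2]<hi)]
        if len(q)>2:
            c=q.mean(0); uu,ss,vt=np.linalg.svd(q[:,:2]-c[:2]);
            r=cv2.minAreaRect(q[:,:2].astype(np.float32)*1000)
            print('scale',lo,hi,len(q),c.round(4),q.min(0).round(3),q.max(0).round(3),'dir',vt[0].round(3),'rect',np.round(r[0],1),np.round(r[1],1),round(r[2],1))
```

```text
side bench z 7.945528344996847e-05
0.022 0.03 201 [0.4405 0.191  0.0255] [0.389 0.104 0.022] [0.502 0.241 0.03 ] dir [-0.632  0.775] rect [445.2 171.1] [ 66.2 132.2] 27.6
0.028 0.045 195 [0.4531 0.1626 0.0348] [0.394 0.111 0.028] [0.488 0.238 0.045] dir [-0.448  0.894] rect [445.5 171.9] [ 64.6 130.9] 28.6
0.11 0.132 117 [0.4332 0.1973 0.1242] [0.411 0.113 0.111] [0.478 0.233 0.132] dir [-0.495  0.869] rect [446.  172.4] [ 20.7 133.7] 25.7
0.135 0.168 97 [0.4443 0.1762 0.1517] [0.432 0.169 0.135] [0.458 0.184 0.168] dir [-0.96  -0.281] rect [444.8 176.7] [25.9 13.3] 3.8
0.168 0.19 39 [0.4448 0.1734 0.1726] [0.432 0.16  0.168] [0.458 0.184 0.176] dir [-0.88  -0.476] rect [446.1 170.6] [23.5 19.3] 26.6
scale 0.006 0.018 1183 [ 0.6318 -0.058   0.0118] [ 0.527 -0.15   0.006] [0.754 0.02  0.018] dir [-0.999 -0.035] rect [640.1 -70.6] [156.5 202.4] 75.3
scale 0.2 0.232 108 [ 0.6611 -0.0645  0.218 ] [ 0.573 -0.098  0.2  ] [ 0.693 -0.048  0.232] dir [1.    0.002] rect [632.8 -73.4] [ 49.7 120.7] 89.5
scale 0.232 0.246 161 [ 0.6167 -0.059   0.2385] [ 0.522 -0.098  0.232] [ 0.695 -0.038  0.246
[... 1114 characters left out ...]
 0.505 -0.15   0.006] [0.798 0.02  0.018] dir [-0.996 -0.089] rect [651.6 -65.2] [292.5 169.5] 0.2
scale 0.2 0.232 18 [ 0.6399 -0.0716  0.2276] [ 0.573 -0.098  0.222] [ 0.685 -0.05   0.232] dir [-0.982  0.19 ] rect [628.2 -75.3] [ 44.2 112.5] 86.9
scale 0.232 0.246 184 [ 0.5977 -0.0635  0.24  ] [ 0.531 -0.1    0.232] [ 0.693 -0.043  0.246] dir [-0.974  0.225] rect [610.3 -73.3] [ 46.8 163.3] 85.2
scale 0.246 0.262 131 [ 0.6428 -0.0734  0.2532] [ 0.52  -0.109  0.246] [ 0.695 -0.043  0.26 ] dir [-0.976  0.219] rect [605.5 -64.7] [ 49.7 174.3] 74.6
scale 0.262 0.29 248 [ 0.6694 -0.0821  0.2803] [ 0.649 -0.106  0.27 ] [ 0.691 -0.059  0.286] dir [-0.295 -0.955] rect [670.  -82.4] [41.7 34.2] 75.0
```

```bash
cat >> h.py <<'E'
from scipy.spatial.transform import Rotation as Ro
def plan(p,yaw,n=5,s=None):
    """tool-y yaw (deg) and TCP p (world), tool down -> final row from present pose"""
    s=s or status.observe(); R=np.array(s["tool_rot"]);y=np.radians(yaw)
    ty=np.array([np.cos(y),np.sin(y),0]);tz=np.array([0,0,-1.]);T=np.stack([np.cross(ty,tz),ty,tz],1)
    d=R.T@(np.asarray(p)-s["position"])/.05; r=Ro.from_matrix(R.T@T).as_rotvec(degrees=True)/8
    print('pos',np.round(s["position"],4),'yaw',round(np.degrees(np.arctan2(R[1,1],R[0,1])),2),'t',s["time_s"],'F',np.round(s["ft_force"],2),'w',round(s["grip_width"],4))
    print('row',d.round(3).tolist(),r.round(3).tolist())
E
python3 - <<'E'
from h import *
plan([.446,.1697,.215],117.5)
# refine bar from both clouds
for n in ["side","top"]:
    z=np.load(f"{n}0.npz");P=z["W"].reshape(-1,3)[z["d"].ravel()>0]
    s=P[(P[:,0]>.5)&(P[:,0]<.8)&(P[:,1]>-.15)&(P[:,1]<.02)]
    a=np.radians(-14.8);X=np.array([np.cos(a),np.sin(a)]);Y=np.array([-X[1],X[0]])
    f=s[(s[:,2]>.008)&(s[:,2]<.016)]; f=f[(abs(f[:,0]-.64)<.12)]
    # scale coords about (.554,-.0505)
    o=np.array([.554,-.0505]);
    b=s[(s[:,2]>.215)&(s[:,2]<.30)]; L=(b[:,:2]-o)@X; M=(b[:,:2]-o)@Y
    for lo in range(-45,140,8):
        k=(L>lo/1e3)&(L<(lo+8)/1e3)
        if k.sum()>1: print(n,lo,k.sum(),'y',(np.percentile(M[k],[5,50,95])*1e3).round(1),'z',(np.percentile(b[k,2],[5,50,95])*1e3).round(0))
    p=s[(s[:,2]>.008)&(s[:,2]<.016)&(s[:,0]<.76)&(s[:,0]>.525)]
    r=cv2.minAreaRect(p[:,:2].astype(np.float32)*1000);print('plate',r)
E
```

```text
pos [0.2024 0.5114 0.2313] yaw 68.41 t 1.2 F [-0.23  0.13 -0.41] w 0.0854
row [-7.046, -4.561, 0.326] [-0.0, -0.0, -6.136]
side -37 7 y [0.4 2.8 7.1] z [244. 250. 252.]
side -29 5 y [1.7 3.7 5.2] z [237. 240. 244.]
side -21 6 y [-2.2  2.2  3.8] z [233. 238. 240.]
side -13 6 y [1.8 3.7 5.8] z [235. 238. 241.]
side -5 5 y [-0.2  2.8  5.4] z [235. 240. 241.]
side 3 5 y [1.2 1.6 3. ] z [235. 236. 238.]
side 11 8 y [-2.1  4.7 11.2] z [230. 238. 242.]
side 19 25 y [-6.7  4.1 12.5] z [226. 239. 247.]
side 27 4 y [0.7 2.4 3.1] z [234. 238. 240.]
side 35 5 y [1.4 3.  5.8] z [234. 236. 239.]
side 43 6 y [1.1 3.2 5.1] z [235. 237. 241.]
side 51 4 y [2.5 4.1 5.7] z [235. 239. 240.]
side 59 5 y [0.9 2.6 7.2] z [234. 240. 240.]
side 67 5 y [-1.6  1.5  4.7] z [235. 236. 237.]
side 75 6 y [-2.3  1.6  3.4] z [233. 237. 238.]
side 83 4 y [1.3 2.9 3.7] z [234. 237. 239.]
side 91 45 y [-17.6   3.3  25.2] z [225. 240. 254.]
side 99 105 y [-21.2   8.3  26.1] z [221. 253. 280.]
side 107 52 y [-15.2  18.6  26.4] z [224. 255. 281.]
side 115 45 y [-11.3  21.   28.1] z [224. 255. 280.]
side 123 51 y [-9.  20.5
[... 713 characters left out ...]
op 51 9 y [-3.8 -1.   1.7] z [239. 241. 243.]
top 59 10 y [-5.2 -2.   1. ] z [237. 239. 241.]
top 67 10 y [-5.3 -2.   1.3] z [236. 240. 243.]
top 75 10 y [-4.5 -0.9  2.1] z [235. 239. 243.]
top 83 10 y [-4.1 -1.   1.4] z [238. 240. 242.]
top 91 11 y [-4.9 -1.4  1.8] z [233. 239. 243.]
top 99 147 y [-21.9  -0.5  20.5] z [228. 254. 282.]
top 107 65 y [-21.9  -0.2  21.1] z [252. 281. 283.]
top 115 64 y [-20.7  -0.6  21.1] z [253. 280. 283.]
top 123 67 y [-23.1   0.8  21.4] z [254. 280. 283.]
top 131 53 y [-22.4   0.   21.9] z [254. 281. 284.]
top 139 2 y [20.5 21.6 22.7] z [252. 253. 253.]
plate ((641.7372436523438, -72.9713134765625), (156.67030334472656, 200.0032501220703), 75.76873016357422)
```

{"method": "send_rows", "body": {
  "targets": [
    [-0.5,-0.32,0,0,0,-0.4,85],
    [-1.2,-0.78,0,0,0,-1.0,85],
    [-2.0,-1.3,0,0,0,-1.7,85],
    [-2.8,-1.8,0,0,0,-2.4,85],
    [-3.6,-2.33,0,0,0,-3.1,85]
  ],
  "grip_force": 80
}}

```text
time_s: 1.82
position: [0.3276, 0.3356, 0.2314]
tool_rot: [[-0.998, -0.059, 0.0], [-0.059, 0.998, 0.0], [-0.0, 0.0, -1.0]]
ft_force: [-0.0, 0.3, -0.1]
grip_width: 0.0852
```

```bash
python3 -c "
from h import *
plan([.446,.1697,.215],117.5)"
```

```text
pos [0.3276 0.3356 0.2314] yaw 93.41 t 1.825 F [-0.02  0.25 -0.13] w 0.0852
row [-2.166, -3.453, 0.329] [0.001, 0.003, -3.012]
```

{"method": "send_rows", "body": {
  "targets": [
    [-0.55,-0.88,0.05,0,0,-0.75,55],
    [-1.1,-1.75,0.15,0,0,-1.5,55],
    [-1.65,-2.6,0.25,0,0,-2.25,55],
    [-2.05,-3.25,0.3,0,0,-2.85,55],
    [-2.17,-3.45,0.33,0,0,-3.01,55]
  ]
}}

```text
time_s: 2.45
position: [0.446, 0.1689, 0.2146]
tool_rot: [[-0.889, -0.457, -0.0], [-0.457, 0.889, -0.0], [0.0, -0.0, -1.0]]
ft_force: [-0.4, 0.0, 0.0]
grip_width: 0.055
```

{"method": "send_rows", "body": {
  "targets": [
    [0,0,0,0,0,0,55],
    [0,0,0,0,0,0,55]
  ]
}}

```text
time_s: 2.7
position: [0.4445, 0.1712, 0.2149]
tool_rot: [[-0.889, -0.459, 0.0], [-0.459, 0.889, 0.0], [-0.0, 0.0, -1.0]]
ft_force: [-0.9, 0.6, 0.6]
grip_width: 0.0552
```

```bash
python3 -c "
from h import *
plan([.446,.1697,.133],117.5)
im,d=vision.get_image('side');crop(im,(200,130,320,300),4,'pics/s1.png')
im,d=vision.get_image('top');crop(im,(150,170,250,260),7,'pics/t1.png')
plan([.446,.1697,.133],117.5)"
```

```text
pos [0.4445 0.1712 0.2149] yaw 117.29 t 2.7 F [-0.85  0.62  0.55] w 0.0552
row [-0.013, -0.04, 1.639] [0.001, 0.001, -0.026]
pos [0.4445 0.1713 0.215 ] yaw 117.34 t 2.8 F [ 0.05 -0.16 -0.38] w 0.0551
row [-0.012, -0.043, 1.639] [0.0, 0.001, -0.02]
```

View pics/s1.png

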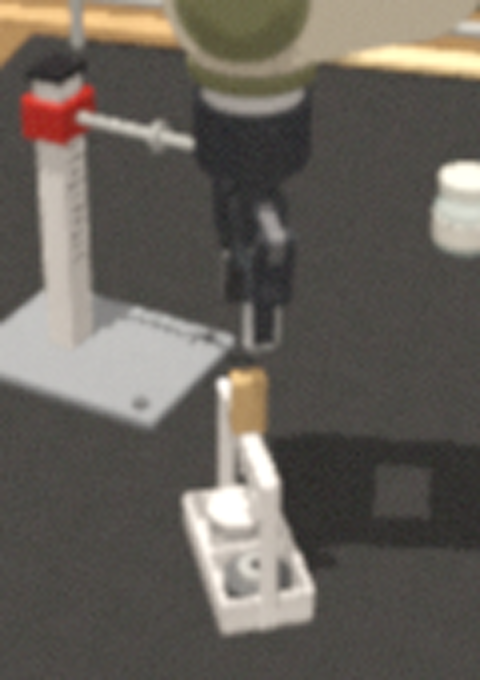

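The open fingers straddle the tab in the side crop, with the tab at (248,400) directly below the hand. I'll descend and grip.

{"method": "send_rows", "body": {
  "targets": [
    [0,-0.02,0.35,0,0,0,55],
    [-0.01,-0.04,0.8,0,0,-0.02,55],
    [-0.01,-0.04,1.2,0,0,-0.02,55],
    [-0.01,-0.04,1.5,0,0,-0.02,55],
    [-0.01,-0.04,1.64,0,0,-0.02,55]
  ]
}}

```text
time_s: 3.42
position: [0.4458, 0.1696, 0.1323]
tool_rot: [[-0.887, -0.462, -0.001], [-0.462, 0.887, -0.0], [0.001, 0.0, -1.0]]
ft_force: [-0.2, 0.1, -0.3]
grip_width: 0.0553
```

{"method": "send_rows", "body": {
  "targets": [
    [0,0,0,0,0,0,40],
    [0,0,0,0,0,0,30],
    [0,0,0,0,0,0,22],
    [0,0,0,0,0,0,17],
    [0,0,0,0,0,0,10]
  ]
}}

```text
time_s: 4.05
position: [0.4464, 0.169, 0.1331]
tool_rot: [[-0.887, -0.461, 0.001], [-0.461, 0.887, -0.0], [-0.0, -0.001, -1.0]]
ft_force: [-0.2, -1.3, 3.1]
grip_width: 0.013
```

{"method": "send_rows", "body": {
  "targets": [
    [0,0,0,0,0,0,5],
    [0,0,0,0,0,0,0],
    [0,0,0,0,0,0,0]
  ]
}}

```text
time_s: 4.42
position: [0.4464, 0.169, 0.1331]
tool_rot: [[-0.887, -0.461, 0.001], [-0.461, 0.887, -0.0], [-0.0, -0.001, -1.0]]
ft_force: [-0.9, -3.3, 5.8]
grip_width: 0.0132
```

```bash
python3 -c "
from h import *
plan([.446,.1697,.133],117.5)
s=status.observe();print(s['wrist_torque'])"
```

```text
pos [0.4464 0.169  0.1331] yaw 117.45 t 4.425 F [-0.86 -3.33  5.81] w 0.0132
row [0.001, 0.017, 0.003] [-0.004, 0.003, -0.006]
[-0.3635032   0.10478322  0.06567595]
```

{"method": "send_rows", "body": {
  "targets": [
    [0,0,-0.05,0,0,0,0],
    [0,0,-0.15,0,0,0,0],
    [0,0,-0.3,0,0,0,0],
    [0,0,-0.5,0,0,0,0],
    [0,0,-0.6,0,0,0,0]
  ]
}}

```text
time_s: 5.05
position: [0.4464, 0.1692, 0.1637]
tool_rot: [[-0.887, -0.461, 0.001], [-0.461, 0.887, 0.0], [-0.001, -0.0, -1.0]]
ft_force: [0.0, 0.6, -4.6]
grip_width: 0.013
```

{"method": "send_rows", "body": {
  "targets": [
    [0,0,0,0,0,0,0],
    [0,0,0,0,0,0,0],
    [0,0,0,0,0,0,0]
  ]
}}

```text
time_s: 5.42
position: [0.4461, 0.1691, 0.1626]
tool_rot: [[-0.887, -0.461, -0.001], [-0.461, 0.887, -0.0], [0.001, 0.0, -1.0]]
ft_force: [-0.7, -0.8, -5.0]
grip_width: 0.013
```

```bash
python3 -c "
from h import *
F=[]
for i in range(2):
  im,d=vision.get_image('side');F.append(np.r_[status.observe()['ft_force'],status.observe()['wrist_torque']])
crop(im,(200,130,320,300),4,'pics/s2.png')
print(np.array(F).round(2))
im,d=vision.get_image('top');crop(im,(150,170,250,260),7,'pics/t2.png')
plan([.446,.1697,.133],117.5)"
```

```text
[[-0.04  0.26 -4.35 -0.04 -0.05  0.01]
 [-0.52 -0.24 -4.98 -0.04  0.01  0.04]]
pos [0.4462 0.1691 0.1627] yaw 117.45 t 5.575 F [ 0.12  0.33 -4.58] w 0.0132
row [-0.003, 0.011, 0.593] [0.001, -0.003, -0.006]
```

View pics/s2.png

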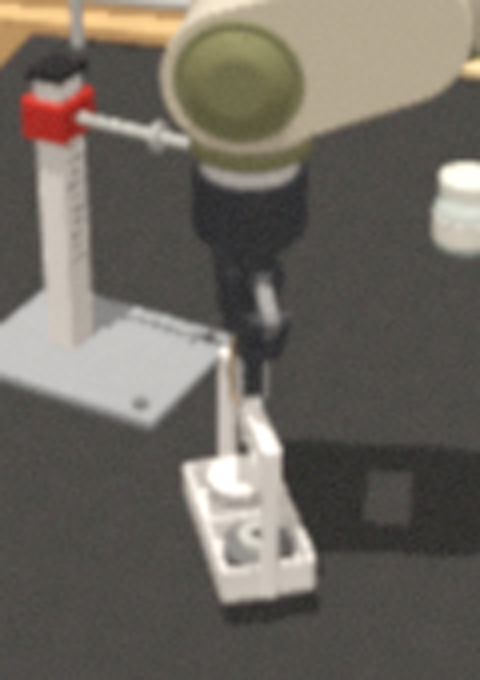

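{"method": "send_rows", "body": {
  "targets": [
    [0,0,-0.3,0,0,0,0],
    [0,0,-0.9,0,0,0,0],
    [0,0,-1.7,0,0,0,0],
    [0,0,-2.5,0,0,0,0],
    [0,0,-2.97,0,0,0,0]
  ]
}}

```text
time_s: 6.2
position: [0.4464, 0.1692, 0.3132]
tool_rot: [[-0.887, -0.461, 0.002], [-0.461, 0.887, 0.0], [-0.002, -0.001, -1.0]]
ft_force: [-0.2, 0.3, -5.9]
grip_width: 0.0132
```

```bash
python3 -c "
from h import *
plan([.4592,-.0419,.311],75.6)"
```

```text
pos [0.4464 0.1692 0.3132] yaw 117.45 t 6.2 F [-0.22  0.27 -5.91] w 0.0132
row [1.719, -3.865, 0.043] [-0.0, 0.017, 5.232]
```

{"method": "send_rows", "body": {
  "targets": [
    [0.1,-0.2,0,0,0,0.25,0],
    [0.25,-0.55,0,0,0,0.75,0],
    [0.45,-1.0,0,0,0,1.35,0],
    [0.65,-1.45,0,0,0,2.0,0],
    [0.86,-1.93,0,0,0,2.65,0]
  ]
}}

```text
time_s: 6.82
position: [0.452, 0.0624, 0.3096]
tool_rot: [[-0.995, -0.104, -0.003], [-0.104, 0.995, 0.0], [0.003, 0.0, -1.0]]
ft_force: [-0.0, 0.4, -3.9]
grip_width: 0.013
```

```bash
python3 -c "
from h import *
plan([.4592,-.0419,.311],75.6)"
```

```text
pos [0.452  0.0624 0.3096] yaw 95.99 t 6.825 F [-0.01  0.39 -3.87] w 0.013
row [0.074, -2.089, -0.028] [-0.001, -0.021, 2.549]
```

{"method": "send_rows", "body": {
  "targets": [
    [0.01,-0.5,0,0,0,0.65,0],
    [0.03,-1.0,0,0,0,1.25,0],
    [0.05,-1.5,0,0,0,1.85,0],
    [0.07,-1.9,0,0,0,2.35,0],
    [0.07,-2.09,0,0,0,2.55,0]
  ]
}}

```text
time_s: 7.45
position: [0.4599, -0.0417, 0.3099]
tool_rot: [[-0.969, 0.248, -0.002], [0.248, 0.969, 0.001], [0.003, 0.0, -1.0]]
ft_force: [-0.5, 0.3, -3.8]
grip_width: 0.0128
```

{"method": "send_rows", "body": {
  "targets": [
    [0,0,0,0,0,0,0],
    [0,0,0,0,0,0,0],
    [0,0,0,0,0,0,0]
  ]
}}

```text
time_s: 7.82
position: [0.4604, -0.04, 0.3113]
tool_rot: [[-0.97, 0.243, -0.0], [0.243, 0.97, 0.0], [0.0, 0.0, -1.0]]
ft_force: [0.0, -1.2, -4.2]
grip_width: 0.0132
```

```bash
python3 -c "
from h import *
plan([.4592,-.0419,.311],75.6)
im,d=vision.get_image('side');np.savez('side3.npz',im=im,d=d,W=cloud('side',d));crop(im,(170,80,310,230),4,'pics/s3.png')
im,d=vision.get_image('top');np.savez('top3.npz',im=im,d=d,W=cloud('top',d));crop(im,(200,80,330,240),4,'pics/t3.png')
plan([.4592,-.0419,.311],75.6)
"
```

```text
pos [ 0.4604 -0.04    0.3113] yaw 75.92 t 7.825 F [ 0.02 -1.19 -4.21] w 0.0132
row [0.013, -0.042, 0.006] [0.001, -0.0, 0.04]
pos [ 0.4604 -0.0401  0.3113] yaw 75.91 t 7.925 F [ 1.87  0.6  -4.43] w 0.013
row [0.015, -0.04, 0.007] [0.0, 0.0, 0.038]
```

View pics/s3.png

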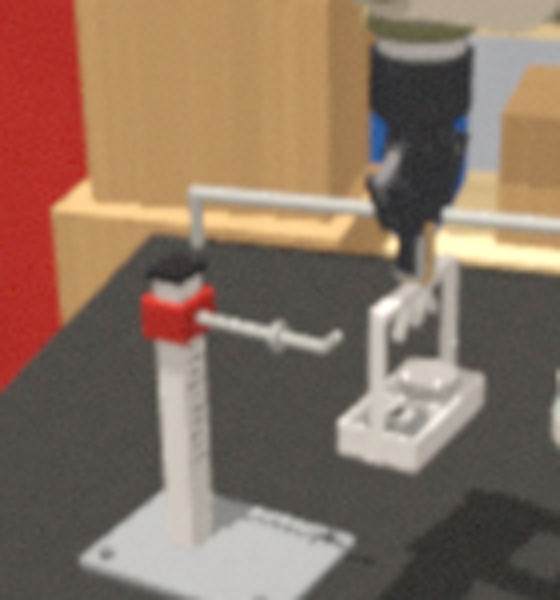

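View pics/t3.png

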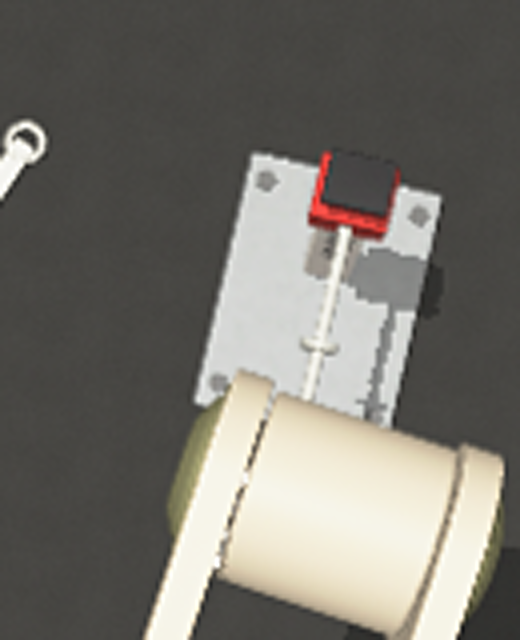

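In the side crop the pan is level and facing the hook. The frame is at (410,320), the hook tip at (335,340), and the gear is on the near side. Next I'll measure the pan relative to the hook.

```bash
python3 -c "
from h import *
a=np.radians(-14.4);X=np.array([np.cos(a),np.sin(a)]);Y=np.array([-X[1],X[0]]);o=np.array([.5548,-.0515])
z=np.load('side3.npz');P=z['W'].reshape(-1,3)[z['d'].ravel()>0]
L=np.c_[(P[:,:2]-o)@X,(P[:,:2]-o)@Y,P[:,2]]*1000
pan=L[(L[:,0]>-150)&(L[:,0]<-45)&(abs(L[:,1])<110)&(L[:,2]>170)&(L[:,2]<345)]
for lo,hi in [(172,195),(196,208),(208,222),(225,285),(285,308),(298,308)]:
    q=pan[(pan[:,2]>lo)&(pan[:,2]<hi)]
    r=cv2.minAreaRect(q[:,:2].astype(np.float32));print(lo,hi,len(q),q.min(0).round(1),q.max(0).round(1),np.round(r[0],1),np.round(r[1],1),round(r[2],1))
h=L[(L[:,0]>-45)&(L[:,0]<95)&(abs(L[:,1])<14)&(L[:,2]>215)&(L[:,2]<265)]
print(h[:,1].mean(),[ (h[(h[:,0]>i)&(h[:,0]<i+20)].mean(0)).round(1) for i in range(-40,90,20)])
"
```

```text
172 195 193 [-131.1  -75.7  176.2] [-62.9  58.1 194.9] [-98.   -8.9] [134.1  67.8] 88.8
196 208 300 [-130.4  -76.3  196. ] [-61.7  56.9 207.9] [-96.1  -9.7] [ 68.3 133.1] 0.3
208 222 132 [-120.   -77.9  208. ] [-75.7  57.3 220.1] [-102.3  -10.8] [ 44.1 133.6] 9.2
225 285 168 [-103.2  -75.2  225.1] [-89.1  58.3 284.8] [-95.8  -8.4] [ 14.1 133.5] 0.3
285 308 142 [-105.7  -76.1  285.1] [-88.2  58.4 307.3] [-96.9  -8.8] [ 14.6 134.7] 1.3
298 308 93 [-105.7  -75.7  298.1] [-88.2  58.4 307.3] [-96.7  -8.6] [ 14.5 134.3] 1.5
3.543494839522791 [array([-28.7,   2.8, 243.6]), array([-10.6,   3. , 237.8]), array([ 14.9,   4. , 238. ]), array([ 29.6,   4.1, 237.7]), array([ 49.8,   3.3, 237. ]), array([ 69.5,   3.4, 237.6]), array([ 89.1,   3.6, 238.5])]
```

```bash
python3 -c "
from h import *
plan([.5528,-.0670,.311],75.7)
"
```

```text
pos [ 0.4604 -0.0401  0.3113] yaw 75.91 t 7.925 F [ 1.87  0.6  -4.43] w 0.013
row [-1.923, -0.071, 0.007] [0.0, 0.0, 0.026]
```

{"method": "send_rows", "body": {
  "targets": [
    [-0.06,-0.03,0,0,0,0,0],
    [-0.2,-0.06,0,0,0,0.02,0],
    [-0.42,-0.07,0,0,0,0.02,0],
    [-0.66,-0.07,0,0,0,0.02,0],
    [-0.9,-0.07,0,0,0,0.02,0]
  ]
}}

```text
time_s: 8.55
position: [0.5042, -0.0552, 0.3111]
tool_rot: [[-0.969, 0.247, -0.0], [0.247, 0.969, 0.0], [0.0, 0.0, -1.0]]
ft_force: [0.9, 0.9, -4.7]
grip_width: 0.0135
```

{"method": "send_rows", "body": {
  "targets": [
    [-0.24,0,0,0,0,0,0],
    [-0.48,0,0,0,0,0,0],
    [-0.72,0,0,0,0,0,0],
    [-0.92,0,0,0,0,0,0],
    [-1.02,0,0,0,0,0,0]
  ]
}}

```text
time_s: 9.18
position: [0.5532, -0.0677, 0.3111]
tool_rot: [[-0.969, 0.247, -0.0], [0.247, 0.969, 0.0], [0.0, 0.0, -1.0]]
ft_force: [0.1, 1.4, -4.4]
grip_width: 0.0132
```

{"method": "send_rows", "body": {
  "targets": [
    [0,0,0,0,0,0,0],
    [0,0,0,0,0,0,0],
    [0,0,0,0,0,0,0]
  ]
}}

```text
time_s: 9.55
position: [0.5524, -0.0675, 0.3115]
tool_rot: [[-0.969, 0.247, 0.0], [0.247, 0.969, -0.0], [-0.0, -0.0, -1.0]]
ft_force: [0.4, -0.6, -5.6]
grip_width: 0.0129
```

```bash
python3 -c "
from h import *
plan([.5528,-.0670,.311],75.7)
im,d=vision.get_image('side');np.savez('side4.npz',im=im,d=d,W=cloud('side',d));crop(im,(170,80,310,230),5,'pics/s4.png')
plan([.5528,-.0670,.311],75.7)
a=np.radians(-14.4);X=np.array([np.cos(a),np.sin(a)]);Y=np.array([-X[1],X[0]]);o=np.array([.5548,-.0515])
z=np.load('side4.npz');P=z['W'].reshape(-1,3)[z['d'].ravel()>0]
L=np.c_[(P[:,:2]-o)@X,(P[:,:2]-o)@Y,P[:,2]]*1000
for lo,hi in [(172,195),(196,208),(298,308)]:
    q=L[(abs(L[:,0])<50)&(abs(L[:,1])<110)&(L[:,2]>lo)&(L[:,2]<hi)]
    print(lo,len(q),np.percentile(q,[1,50,99],0).round(1).tolist())
"
```

```text
pos [ 0.5524 -0.0675  0.3115] yaw 75.69 t 9.55 F [ 0.41 -0.6  -5.6 ] w 0.0129
row [-0.005, 0.011, 0.01] [-0.0, 0.001, -0.001]
pos [ 0.5525 -0.0675  0.3115] yaw 75.69 t 9.6 F [-0.04  0.17 -4.75] w 0.0129
row [-0.004, 0.011, 0.01] [-0.0, 0.001, -0.001]
172 180 [[-35.0, -74.3, 178.3], [-27.5, 34.0, 187.5], [32.6, 53.3, 194.9]]
196 278 [[-35.6, -77.1, 196.3], [-12.2, 7.7, 201.3], [32.7, 51.1, 207.8]]
298 94 [[-8.2, -77.5, 298.3], [-4.2, 3.0, 304.3], [6.1, 53.5, 307.5]]
```

View pics/s4.png

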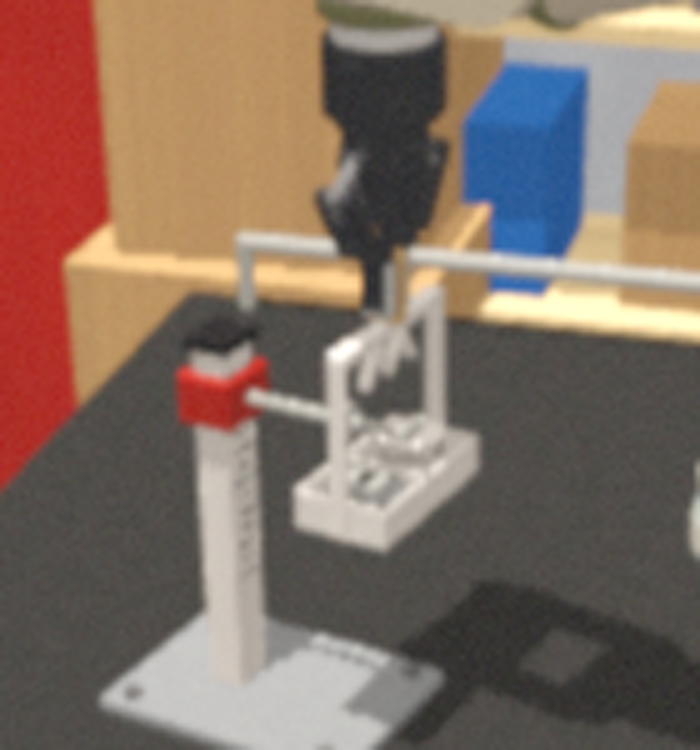

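The bar passes through the window in the side crop, from (250,400) through to the hook tip near (400,430), under the arches. I'll lower it to just above contact.

{"method": "send_rows", "body": {
  "targets": [
    [0,0.01,0.1,0,0,0,0],
    [0,0.01,0.25,0,0,0,0],
    [0,0.01,0.42,0,0,0,0],
    [0,0.01,0.57,0,0,0,0],
    [0,0.01,0.66,0,0,0,0]
  ]
}}

```text
time_s: 10.22
position: [0.5527, -0.0671, 0.2776]
tool_rot: [[-0.969, 0.247, -0.001], [0.247, 0.969, 0.0], [0.001, 0.0, -1.0]]
ft_force: [0.3, -0.8, -4.2]
grip_width: 0.0129
```

{"method": "send_rows", "body": {
  "targets": [
    [0,0,0.03,0,0,0,0],
    [0,0,0.05,0,0,0,0],
    [0,0,0.06,0,0,0,0],
    [0,0,0.06,0,0,0,0]
  ]
}}

```text
time_s: 10.72
position: [0.5528, -0.0671, 0.2754]
tool_rot: [[-0.969, 0.247, 0.0], [0.247, 0.969, -0.0], [-0.0, 0.0, -1.0]]
ft_force: [0.4, 0.2, -3.8]
grip_width: 0.013
```

```bash
python3 -c "
from h import *
plan([.5528,-.0670,.265],75.7)
im,d=vision.get_image('side');np.savez('side5.npz',im=im,d=d,W=cloud('side',d));crop(im,(200,110,290,210),8,'pics/s5.png')
plan([.5528,-.0670,.265],75.7)
"
```

```text
pos [ 0.5528 -0.0671  0.2754] yaw 75.69 t 10.725 F [ 0.38  0.17 -3.8 ] w 0.013
row [0.001, 0.002, 0.209] [0.0, 0.002, -0.001]
pos [ 0.5528 -0.0671  0.2754] yaw 75.69 t 10.775 F [-0.34 -0.1  -4.27] w 0.0132
row [0.001, 0.002, 0.209] [-0.0, 0.001, -0.001]
```

View pics/s5.png

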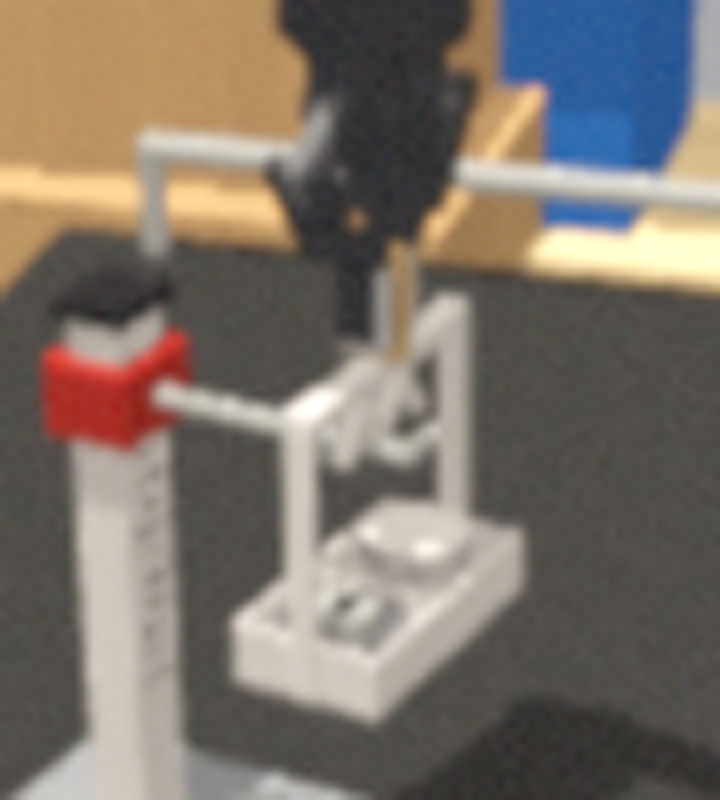

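```bash
python3 -c "
from h import *
z=np.load('side5.npz')
a=np.radians(-14.3);X=np.array([np.cos(a),np.sin(a),0]);Y=np.array([-X[1],X[0],0]);Zv=np.array([0,0,1.])
t=np.array([.5528,-.0671,.2754-.133])+ .003*Y  # pan underside, cam bias
seat=np.array([.5548,-.0515,0])+.002*X+.002*Y
im=cv2.resize(z['im'][110:210,200:290,::-1],None,fx=8,fy=8,interpolation=cv2.INTER_CUBIC)
def L(pts,c):
    q=np.array([(proj('side',p)-[200,110]+.5)*8 for p in pts]).astype(int);cv2.polylines(im,[q],False,c,1)
L([t+Y*y*1e-3+Zv*h*1e-3 for y,h in [(29,90),(14.5,111),(0,90),(-14.5,111),(-29,90)]],(0,0,255))
L([t+Y*y*1e-3+Zv*h*1e-3 for y,h in [(-65,127),(65,127),(65,0),(-65,0),(-65,127)]],(0,255,255))
L([seat-.020*X+Zv*.236,seat+.099*X+Zv*.236],(0,255,0));L([seat-.020*X+Zv*.236,seat-.035*X+Zv*.248],(0,255,0))
cv2.imwrite('pics/s5o.png',im)
"
```

```text
(no output)
```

View pics/s5o.png

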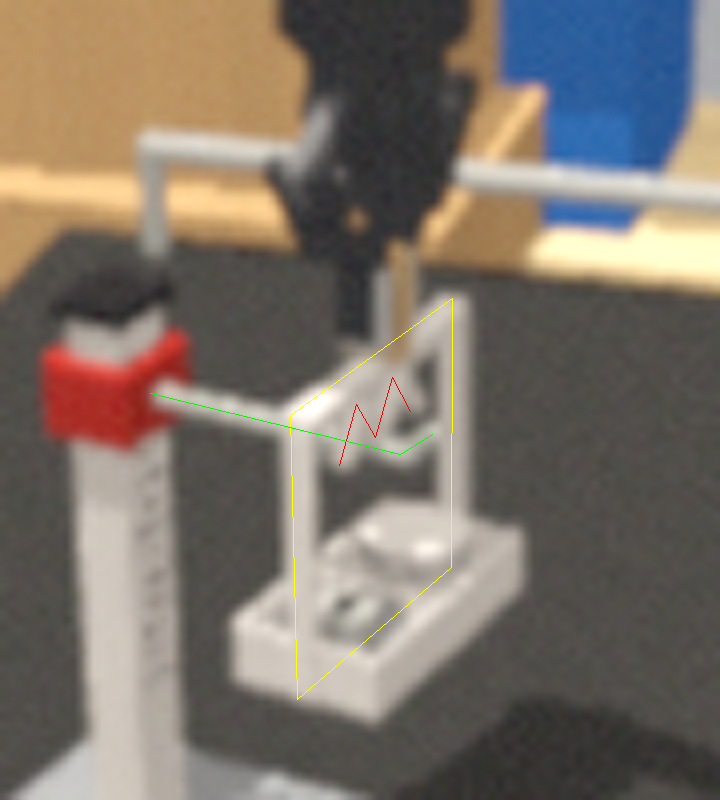

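The model overlay puts the gear-side arch directly over the bar. I'll lower slowly from here.

{"method": "send_rows", "body": {
  "targets": [
    [0,0,0.03,0,0,0,0],
    [0,0,0.07,0,0,0,0],
    [0,0,0.11,0,0,0,0],
    [0,0,0.15,0,0,0,0],
    [0,0,0.19,0,0,0,0]
  ]
}}

```text
time_s: 11.4
position: [0.5528, -0.0671, 0.2657]
tool_rot: [[-0.969, 0.247, -0.0], [0.247, 0.969, 0.0], [0.0, -0.0, -1.0]]
ft_force: [0.5, -0.0, -3.5]
grip_width: 0.0131
```

{"method": "send_rows", "body": {
  "targets": [
    [0,0,0.04,0,0,0,0],
    [0,0,0.08,0,0,0,0],
    [0,0,0.12,0,0,0,0],
    [0,0,0.14,0,0,0,0],
    [0,0,0.14,0,0,0,0]
  ]
}}

```text
time_s: 12.02
position: [0.5528, -0.0671, 0.2589]
tool_rot: [[-0.969, 0.247, 0.0], [0.247, 0.969, -0.0], [-0.0, -0.0, -1.0]]
ft_force: [-0.3, -0.5, -5.0]
grip_width: 0.0129
```

```bash
python3 -c "
from h import *
F=[]
for i in range(4):
  im,d=vision.get_image('side');s=status.observe();F.append(np.r_[s['ft_force'],s['wrist_torque']])
print(np.array(F).round(2),np.mean(F,0).round(2));crop(im,(200,110,290,210),8,'pics/s6.png');np.savez('side6.npz',im=im,d=d)
plan([.5528,-.0670,.222],75.7)
"
```

```text
[[-0.84 -0.76 -3.25 -0.12  0.09  0.02]
 [-0.59  0.04 -3.97 -0.13  0.06  0.03]
 [-0.46  0.32 -3.54 -0.13  0.05  0.01]
 [-0.68 -0.54 -2.92 -0.14  0.04  0.06]] [-0.64 -0.23 -3.42 -0.13  0.06  0.03]
pos [ 0.5528 -0.0671  0.2589] yaw 75.69 t 12.225 F [-0.68 -0.54 -2.92] w 0.0133
row [0.0, 0.002, 0.738] [-0.0, 0.001, -0.001]
```

View pics/s6.png

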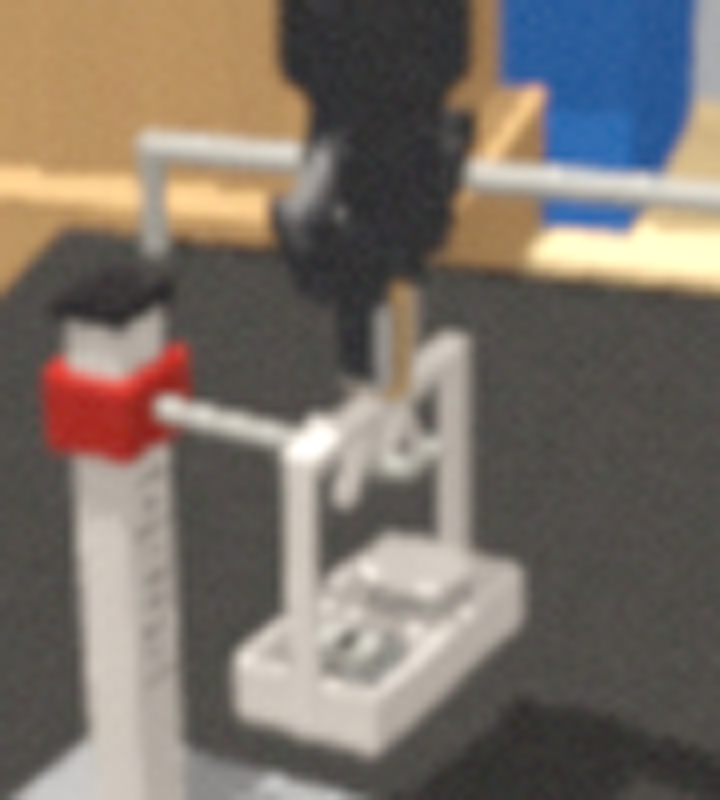

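Contact is made: the red block has sunk slightly and the measured load fell from 4.6 N to 3.4 N. Sideways forces are small. I'll keep lowering at about 1.6 to 2 cm/s.

{"method": "send_rows", "body": {
  "targets": [
    [0,0,0.03,0,0,0,0],
    [0,0,0.07,0,0,0,0],
    [0,0,0.11,0,0,0,0],
    [0,0,0.15,0,0,0,0],
    [0,0,0.19,0,0,0,0]
  ]
}}

```text
time_s: 12.85
position: [0.5528, -0.0671, 0.2492]
tool_rot: [[-0.969, 0.247, 0.0], [0.247, 0.969, -0.0], [-0.0, -0.0, -1.0]]
ft_force: [-0.7, -1.7, -3.3]
grip_width: 0.0129
```

{"method": "send_rows", "body": {
  "targets": [
    [0,0,0.04,0,0,0,0],
    [0,0,0.08,0,0,0,0],
    [0,0,0.12,0,0,0,0],
    [0,0,0.15,0,0,0,0],
    [0,0,0.16,0,0,0,0]
  ]
}}

```text
time_s: 13.48
position: [0.5528, -0.0671, 0.2413]
tool_rot: [[-0.969, 0.247, 0.0], [0.247, 0.969, -0.0], [-0.0, -0.0, -1.0]]
ft_force: [-0.2, -0.7, -2.4]
grip_width: 0.0129
```

```bash
python3 -c "
from h import *
F=[]
for i in range(5):
  im,d=vision.get_image('side');s=status.observe();F.append(np.r_[s['ft_force'],s['wrist_torque']])
print(np.array(F).round(2),np.mean(F,0).round(2));crop(im,(200,110,290,210),8,'pics/s7.png');np.savez('side7.npz',im=im,d=d)
plan([.5528,-.0670,.222],75.7)
"
```

```text
[[-0.36 -0.49 -1.92 -0.19  0.05  0.01]
 [ 0.41 -1.3  -1.89 -0.25  0.06 -0.02]
 [-0.48 -0.68 -1.74 -0.14  0.08  0.04]
 [-0.52 -1.04 -2.2  -0.22  0.06  0.01]
 [ 0.43 -1.44 -2.06 -0.22 -0.04 -0.02]] [-0.1  -0.99 -1.96 -0.2   0.04  0.01]
pos [ 0.5528 -0.0671  0.2414] yaw 75.69 t 13.725 F [ 0.43 -1.44 -2.06] w 0.0131
row [0.0, 0.002, 0.388] [-0.0, 0.001, -0.001]
```

View pics/s7.png

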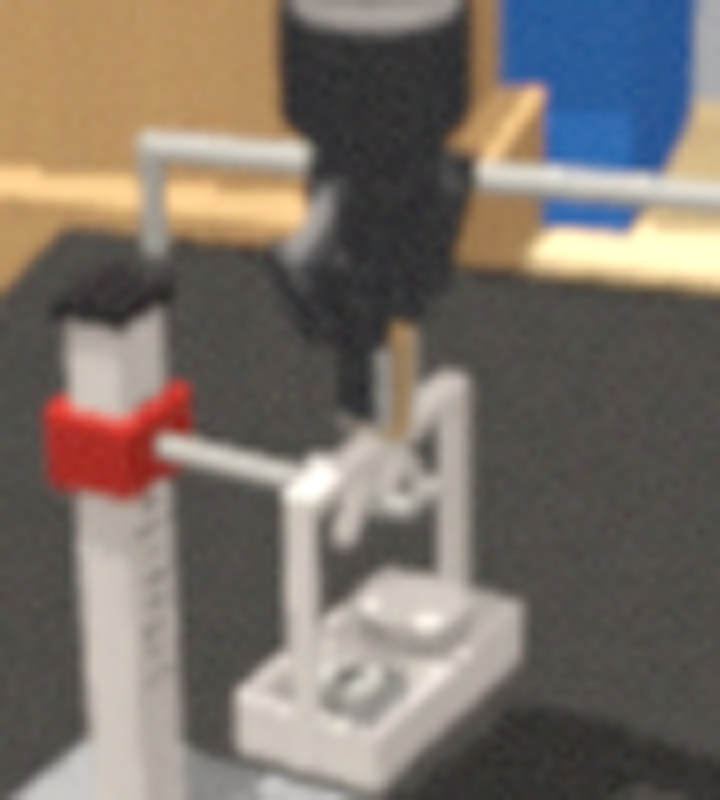

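Remaining load is 2.0 N. There is a 1 N sideways push toward scale −y, so the pan sits slightly too far in +y. I'll shift it −1 mm and keep lowering.

{"method": "send_rows", "body": {
  "targets": [
    [0,-0.01,0.01,0,0,0,0],
    [0,-0.02,0.03,0,0,0,0],
    [0,-0.02,0.06,0,0,0,0],
    [0,-0.02,0.09,0,0,0,0],
    [0,-0.02,0.1,0,0,0,0]
  ]
}}

```text
time_s: 14.35
position: [0.5526, -0.0677, 0.2362]
tool_rot: [[-0.969, 0.247, 0.0], [0.247, 0.969, 0.001], [-0.0, 0.001, -1.0]]
ft_force: [1.7, 4.5, -1.7]
grip_width: 0.013
```

```bash
cat > m.py <<'E'
from h import *
import sys
F=[]
for i in range(int(sys.argv[1])):
  im,d=vision.get_image('side');s=status.observe();F.append(np.r_[s['ft_force'],s['wrist_torque']])
print(np.array(F).round(2)[:,:4].tolist(),np.mean(F,0).round(2));crop(im,(200,110,290,210),8,f'pics/{sys.argv[2]}.png');np.savez(f'{sys.argv[2]}.npz',im=im,d=d)
plan([.5528,-.0670,.222],75.7)
E
python3 m.py 6 s8
```

```text
[[1.78, 4.33, -1.32, 0.88], [1.74, 5.16, -1.56, 0.85], [2.44, 4.01, -1.19, 0.94], [2.32, 5.04, -1.92, 1.0], [2.19, 4.62, -1.77, 0.93], [2.07, 4.47, -0.87, 0.95]] [ 2.09  4.6  -1.44  0.92 -0.35 -0.01]
pos [ 0.5526 -0.0678  0.2364] yaw 75.7 t 14.65 F [ 2.07  4.47 -0.87] w 0.0138
row [-0.0, 0.016, 0.288] [0.004, 0.001, 0.0]
```

The lateral contact is very stiff: 1 mm took the side force from −1 N to +5 N. I'll back off 0.8 mm, holding height.

{"method": "send_rows", "body": {
  "targets": [
    [0,0.008,0,0,0,0,0],
    [0,0.016,0,0,0,0,0],
    [0,0.016,0,0,0,0,0]
  ]
}}

```text
time_s: 15.02
position: [0.5527, -0.0675, 0.2363]
tool_rot: [[-0.969, 0.247, -0.0], [0.247, 0.969, -0.001], [0.0, -0.001, -1.0]]
ft_force: [0.4, 2.5, -1.1]
grip_width: 0.013
```

```bash
python3 m.py 6 s9
```

```text
[[1.13, 1.53, -1.77, 0.39], [1.09, 1.08, -1.62, 0.35], [-0.22, 1.27, -1.55, 0.34], [1.19, 2.19, -1.29, 0.28], [1.88, 1.6, -2.11, 0.25], [0.59, 1.08, -1.97, 0.23]] [ 0.94  1.46 -1.72  0.31 -0.16 -0.01]
pos [ 0.5527 -0.0675  0.2364] yaw 75.69 t 15.325 F [ 0.59  1.08 -1.97] w 0.0131
row [0.0, 0.01, 0.287] [-0.003, 0.0, -0.002]
```

{"method": "send_rows", "body": {
  "targets": [
    [0,0.004,0.03,0,0,0,0],
    [0,0.004,0.07,0,0,0,0],
    [0,0.004,0.11,0,0,0,0],
    [0,0.004,0.15,0,0,0,0],
    [0,0.004,0.18,0,0,0,0]
  ]
}}

```text
time_s: 15.95
position: [0.5528, -0.0673, 0.2272]
tool_rot: [[-0.969, 0.247, -0.0], [0.247, 0.969, -0.0], [0.0, -0.0, -1.0]]
ft_force: [0.2, -0.6, -0.2]
grip_width: 0.013
```

{"method": "send_rows", "body": {
  "targets": [
    [0,0,0.02,0,0,0,0],
    [0,0,0.03,0,0,0,0],
    [0,0,0.03,0,0,0,0],
    [0,0,0.03,0,0,0,0]
  ]
}}

```text
time_s: 16.45
position: [0.5528, -0.0672, 0.2259]
tool_rot: [[-0.969, 0.247, 0.0], [0.247, 0.969, -0.0], [-0.0, -0.0, -1.0]]
ft_force: [-0.3, -2.3, -0.9]
grip_width: 0.0134
```

```bash
python3 m.py 10 s10
```

```text
[[0.47, -2.11, -0.24, -0.35], [-0.6, -2.35, -0.52, -0.41], [0.28, -1.4, 0.44, -0.37], [-0.7, -2.09, -0.58, -0.41], [-0.41, -1.52, -0.15, -0.4], [0.25, -2.01, -0.49, -0.44], [0.52, -2.61, 0.01, -0.47], [-1.29, -2.03, 0.11, -0.49], [-0.77, -2.56, -0.95, -0.43], [-0.01, -3.37, 0.4, -0.42]] [-0.23 -2.2  -0.2  -0.42  0.1  -0.02]
pos [ 0.5528 -0.0672  0.2258] yaw 75.69 t 16.95 F [-0.01 -3.37  0.4 ] w 0.0131
row [0.0, 0.003, 0.077] [-0.001, 0.0, -0.002]
```

View pics/s10.png

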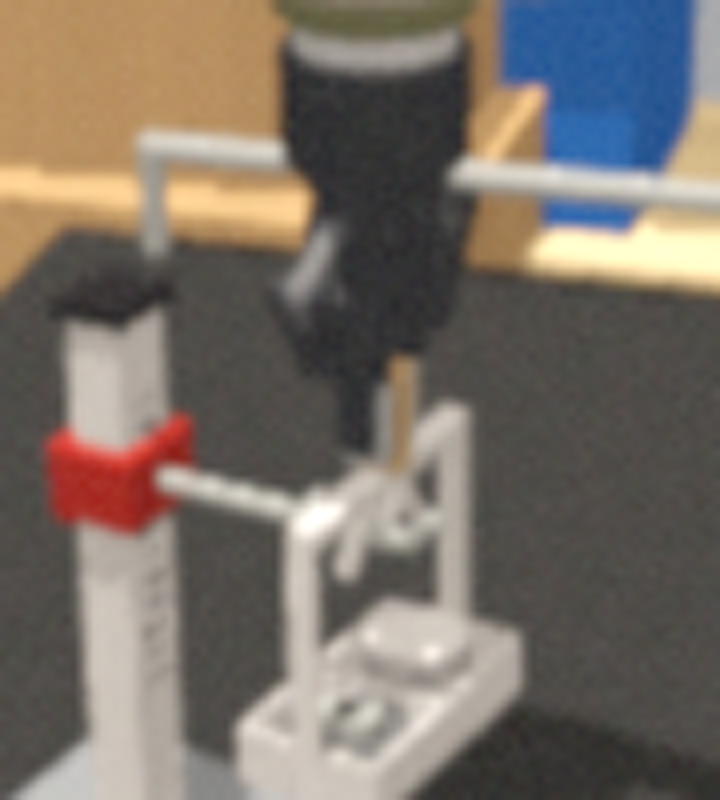

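Remaining load is about 0.2 N. I'll ease out the 2 N side force and then recheck before opening.

{"method": "send_rows", "body": {
  "targets": [
    [0,-0.004,0.01,0,0,0,0],
    [0,-0.007,0.02,0,0,0,0],
    [0,-0.007,0.02,0,0,0,0],
    [0,-0.007,0.02,0,0,0,0]
  ]
}}

```text
time_s: 17.45
position: [0.5527, -0.0673, 0.2249]
tool_rot: [[-0.969, 0.247, 0.0], [0.247, 0.969, 0.0], [-0.0, 0.0, -1.0]]
ft_force: [0.2, -0.7, -0.3]
grip_width: 0.0131
```

```bash
python3 m.py 16 s11
```

```text
[[-0.0, -0.81, 0.77, -0.07], [0.42, -1.19, -0.76, -0.11], [0.01, 0.67, -0.69, -0.13], [-0.08, -0.37, -0.26, -0.08], [-0.71, -1.64, -0.19, -0.05], [0.44, -0.16, -1.18, -0.03], [-0.03, -0.31, -0.36, -0.01], [-0.16, 1.06, -1.08, 0.01], [0.65, -0.25, -0.84, -0.0], [0.07, -0.03, -0.19, 0.02], [-0.2, 0.17, -1.07, 0.02], [0.21, -0.44, -0.38, -0.01], [0.49, 0.46, -0.9, 0.06], [0.19, 0.68, -0.34, -0.01], [1.17, 0.2, 0.74, 0.05], [0.71, -0.65, -0.25, 0.06]] [ 0.2  -0.16 -0.44 -0.02 -0.07 -0.01]
pos [ 0.5527 -0.0674  0.2248] yaw 75.69 t 18.25 F [ 0.71 -0.65 -0.25] w 0.0127
row [-0.0, 0.008, 0.056] [0.001, 0.0, -0.001]
```

{"method": "send_rows", "body": {
  "targets": [
    [0,0,0.015,0,0,0,0],
    [0,0,0.03,0,0,0,0],
    [0,0,0.045,0,0,0,0],
    [0,0,0.05,0,0,0,0],
    [0,0,0.05,0,0,0,0]
  ]
}}

```text
time_s: 18.88
position: [0.5527, -0.0674, 0.2223]
tool_rot: [[-0.969, 0.247, -0.0], [0.247, 0.969, 0.0], [0.0, 0.0, -1.0]]
ft_force: [1.7, 0.3, 0.6]
grip_width: 0.0128
```

```bash
python3 m.py 20 s12 | cut -c1-3000
```

```text
[[0.18, 0.72, 0.43, 0.11], [0.34, 0.91, 0.16, 0.13], [0.31, -0.22, -1.07, 0.1], [0.48, 1.15, -0.21, 0.12], [0.89, 0.6, -0.13, 0.17], [1.08, 0.17, 0.07, 0.12], [0.77, 0.31, 0.41, 0.09], [1.05, 0.96, 0.44, 0.13], [0.25, 0.0, 0.05, 0.11], [1.22, 1.07, -0.7, 0.13], [0.22, 0.76, 0.18, 0.17], [0.57, 0.67, 0.88, 0.13], [0.1, 1.0, -0.42, 0.12], [-0.16, -0.24, -0.2, 0.14], [1.23, 0.42, -1.02, 0.21], [0.4, 0.29, -0.55, 0.13], [1.44, 0.51, 0.6, 0.15], [0.7, 0.36, 0.79, 0.15], [0.54, 0.07, 0.1, 0.15], [1.26, 1.01, -0.11, 0.13]] [ 0.64  0.53 -0.01  0.13 -0.12 -0.01]
pos [ 0.5527 -0.0674  0.2223] yaw 75.69 t 19.875 F [ 1.26  1.01 -0.11] w 0.0131
row [-0.0, 0.009, 0.006] [0.0, -0.0, -0.001]
```

The spring now carries everything: Fz is −0.01 N averaged over 20 readings. I'll relax the grip to 20 N first, then open gently.

{"method": "send_rows", "body": {
  "targets": [
    [0,0,0,0,0,0,12],
    [0,0,0,0,0,0,12],
    [0,0,0,0,0,0,13]
  ],
  "grip_force": 20
}}

```text
time_s: 20.25
position: [0.5527, -0.0674, 0.2223]
tool_rot: [[-0.969, 0.247, -0.0], [0.247, 0.969, 0.0], [0.0, 0.0, -1.0]]
ft_force: [0.3, 1.2, -0.1]
grip_width: 0.013
```

```bash
python3 m.py 6 s13 | cut -c1-3000
```

```text
[[0.42, 0.35, -0.21, 0.1], [0.54, 0.17, 0.88, 0.11], [0.84, 0.89, -0.69, 0.2], [0.31, 1.04, -0.06, 0.13], [0.67, 0.78, 0.25, 0.17], [0.52, 0.71, 0.19, 0.12]] [ 0.55  0.66  0.06  0.14 -0.16 -0.  ]
pos [ 0.5527 -0.0674  0.2223] yaw 75.69 t 20.55 F [0.52 0.71 0.19] w 0.013
row [-0.0, 0.009, 0.006] [0.0, 0.0, -0.001]
```

{"method": "send_rows", "body": {
  "targets": [
    [0,0,0,0,0,0,14],
    [0,0,0,0,0,0,15],
    [0,0,0,0,0,0,16],
    [0,0,0,0,0,0,18],
    [0,0,0,0,0,0,20]
  ]
}}

```text
time_s: 21.18
position: [0.5527, -0.0674, 0.2223]
tool_rot: [[-0.969, 0.247, -0.0], [0.247, 0.969, -0.0], [0.0, -0.0, -1.0]]
ft_force: [-0.2, -0.2, 0.2]
grip_width: 0.0198
```

```bash
python3 m.py 4 s14 | cut -c1-3000
```

```text
[[0.02, -0.09, -0.71, 0.01], [0.36, -0.02, 1.56, -0.02], [0.54, -0.14, -0.93, 0.04], [0.17, -0.06, -0.25, 0.05]] [ 0.27 -0.08 -0.08  0.02  0.02  0.01]
pos [ 0.5527 -0.0674  0.2223] yaw 75.69 t 21.375 F [ 0.17 -0.06 -0.25] w 0.0201
row [-0.0, 0.009, 0.007] [-0.0, -0.0, -0.001]
```

View pics/s14.png

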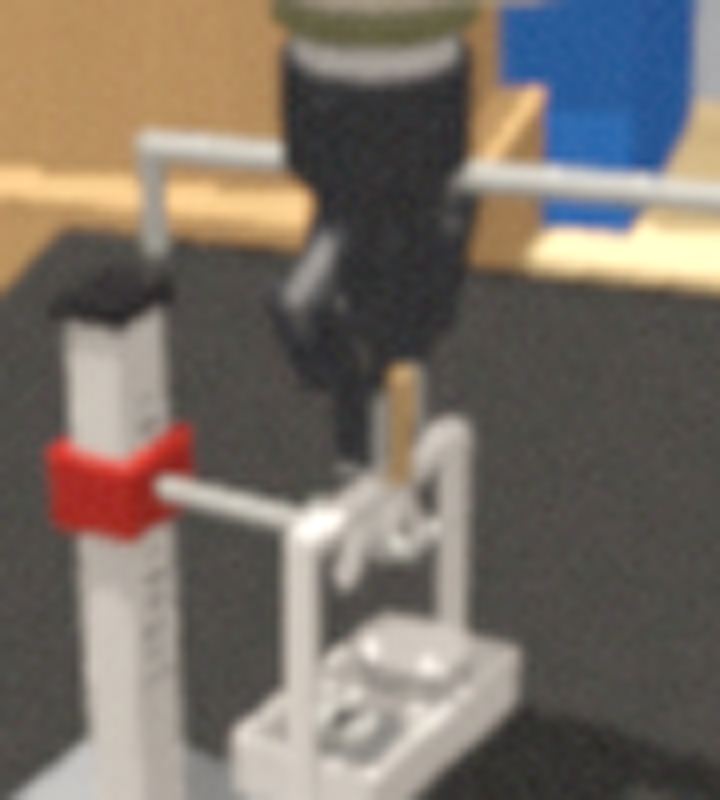

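The pan is free, the measured force is about 0 and it hasn't jumped. In the crop the frame is still upright at (380,500). I'll open wider and check the level before withdrawing.

{"method": "send_rows", "body": {
  "targets": [
    [0,0,0,0,0,0,25],
    [0,0,0,0,0,0,32],
    [0,0,0,0,0,0,40],
    [0,0,0,0,0,0,45],
    [0,0,0,0,0,0,45]
  ]
}}

```text
time_s: 22.0
position: [0.5527, -0.0675, 0.2223]
tool_rot: [[-0.969, 0.247, -0.0], [0.247, 0.969, -0.0], [0.0, -0.0, -1.0]]
ft_force: [0.5, -0.2, -0.7]
grip_width: 0.0453
```

```bash
python3 m.py 3 s15 | cut -c1-3000;python3 - <<'E'
import numpy as np
a=[np.load(f's{i}.npz')['im'].astype(int) for i in (12,14,15)]
r=lambda x:(lambda m:(np.argwhere(m).mean(0).round(2),m.sum()))((x[...,0]>150)&(x[...,1]<60)&(np.arange(512)[None]>200)&(np.arange(512)[None]<235)&(np.arange(384)[:,None]>140))
for x in a: print(r(x))
E
```

```text
[[0.23, 0.64, 0.13, -0.02], [-0.0, -0.13, 0.04, -0.02], [-0.38, -0.1, 0.45, 0.02]] [-0.05  0.13  0.21 -0.01  0.    0.05]
pos [ 0.5527 -0.0674  0.2223] yaw 75.69 t 22.15 F [-0.38 -0.1   0.45] w 0.0451
row [-0.0, 0.009, 0.007] [0.0, -0.0, -0.001]
(array([170.69, 212.71]), np.int64(87))
(array([170.85, 212.82]), np.int64(92))
(array([170.99, 212.71]), np.int64(92))
```

View pics/s15.png

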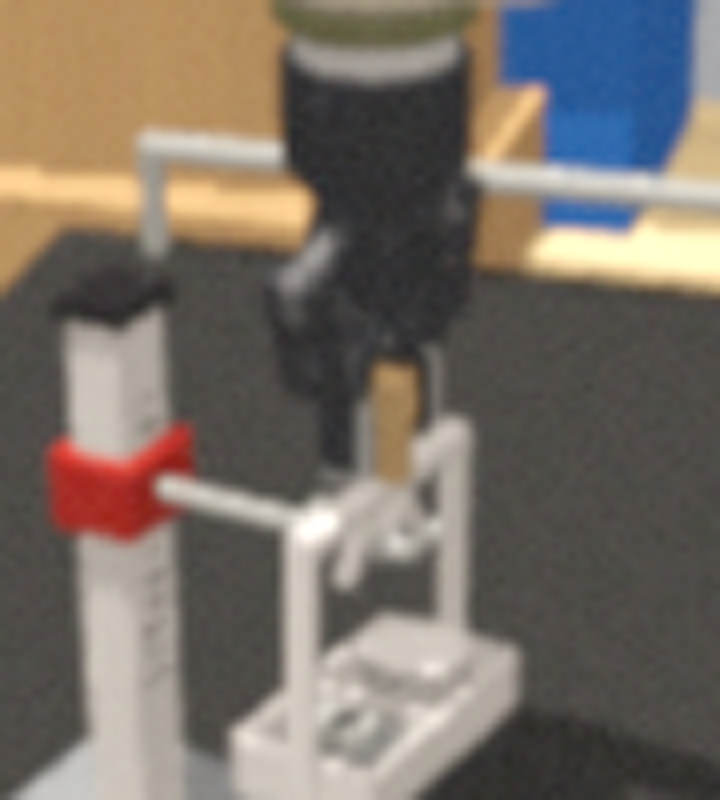

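The tab (390,420) stands free between the open fingers, and the red block hasn't moved. I'll withdraw straight up.

{"method": "send_rows", "body": {
  "targets": [
    [0,0,-0.1,0,0,0,45],
    [0,0,-0.35,0,0,0,45],
    [0,0,-0.75,0,0,0,45],
    [0,0,-1.3,0,0,0,45],
    [0,0,-2.0,0,0,0,45]
  ]
}}

```text
time_s: 22.78
position: [0.5524, -0.0674, 0.3238]
tool_rot: [[-0.969, 0.247, -0.0], [0.247, 0.969, 0.0], [0.0, -0.0, -1.0]]
ft_force: [0.4, 0.2, -0.4]
grip_width: 0.0447
```

{"method": "send_rows", "body": {
  "targets": [
    [0.3,0,-0.5,0,0,0,45],
    [0.9,0,-0.9,0,0,0,45],
    [1.6,0,-1.1,0,0,0,45],
    [2.3,0,-1.1,0,0,0,45],
    [2.6,0,-1.1,0,0,0,45]
  ]
}}

```text
time_s: 23.4
position: [0.4255, -0.0348, 0.3786]
tool_rot: [[-0.969, 0.247, 0.002], [0.247, 0.969, -0.001], [-0.002, -0.0, -1.0]]
ft_force: [0.0, -0.1, -0.2]
grip_width: 0.0453
```

{"method": "send_rows", "body": {
  "targets": [
    [0,0,0,0,0,0,45],
    [0,0,0,0,0,0,45],
    [0,0,0,0,0,0,45]
  ]
}}

```text
time_s: 23.78
position: [0.4275, -0.0356, 0.3769]
tool_rot: [[-0.969, 0.247, -0.001], [0.247, 0.969, 0.0], [0.001, 0.0, -1.0]]
ft_force: [-0.8, 1.0, -0.0]
grip_width: 0.0451
```

```bash
python3 m.py 1 s16 | cut -c1-3000
python3 - <<'E'
from h import *
for k in range(12): im,d=vision.get_image('side')
W=cloud('side',d);np.savez('s17.npz',im=im,d=d);crop(im,(130,80,330,330),3,'pics/s17.png');crop(im,(200,110,290,210),8,'pics/s17z.png')
t,dt=vision.get_image('top');cv2.imwrite('pics/t17.png',t[:,:,::-1])
p=np.load('s16.npz')['im'].astype(int)
print('px diff',np.abs(p-im)[110:220,190:290].mean(),np.abs(p-im)[250:380,:100].mean(),status.observe()['time_s'])
a=np.radians(-14.3);X=np.array([np.cos(a),np.sin(a)]);Y=np.array([-X[1],X[0]]);o=np.array([.5548,-.0515])
P=W.reshape(-1,3)[d.ravel()>0];L=np.c_[(P[:,:2]-o)@X,(P[:,:2]-o)@Y,P[:,2]]*1000
m=(abs(L[:,0])<50)&(abs(L[:,1])<100)&(L[:,2]>80)&(L[:,2]<275);L=L[m]
# crossbar top height vs y, rim top
for lo in range(-80,60,15):
    q=L[(L[:,1]>lo)&(L[:,1]<lo+15)&(abs(L[:,0])<10)&(L[:,2]>195)&(L[:,2]<230)]
    r=L[(L[:,1]>lo)&(L[:,1]<lo+15)&(L[:,0]<-24)&(L[:,2]<150)]
    print(lo,len(q),np.percentile(q[:,2],85).round(1) if len(q) else '', len(r),np.percentile(r[:,2],90).round(1) if len(r) else '',L[(L[:,1]>lo)&(L[:,1]<lo+15),2].max().round(1))
E
```

```text
[[0.25, -0.03, 1.11, -0.0]] [ 0.25 -0.03  1.11 -0.    0.01  0.01]
pos [ 0.4273 -0.0355  0.3769] yaw 75.69 t 23.825 F [ 0.25 -0.03  1.11] w 0.0453
row [-2.59, 0.011, 3.097] [0.001, -0.006, -0.002]
px diff 1.791030303030303 2.340717948717949 24.475
-80 17 213.5 14 112.0 214.2
-65 10 215.1 12 110.9 215.5
-50 9 214.1 17 114.1 215.0
-35 8 214.6 18 114.0 261.9
-20 29 226.6 16 113.2 263.3
-5 25 216.9 18 113.7 257.8
10 15 216.0 14 112.5 218.2
25 13 215.7 20 115.2 216.1
40 31 216.0 30 115.4 217.5
55 0  0  189.1
```

View pics/s17z.png

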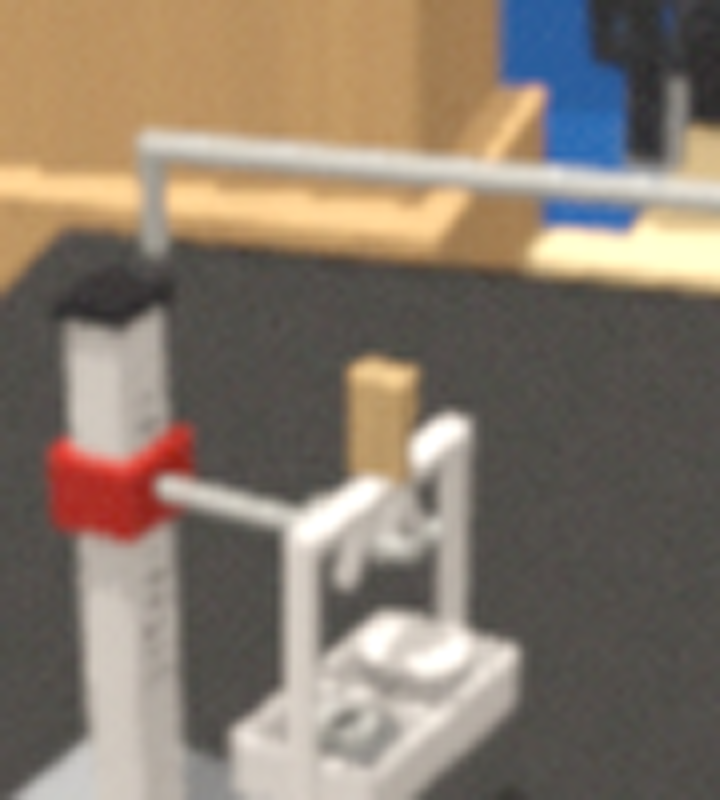

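View pics/t17.png

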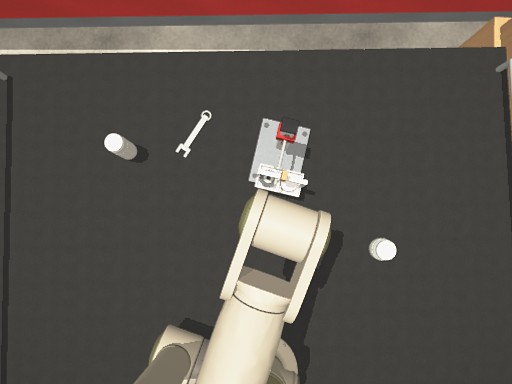

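View pics/s17.png

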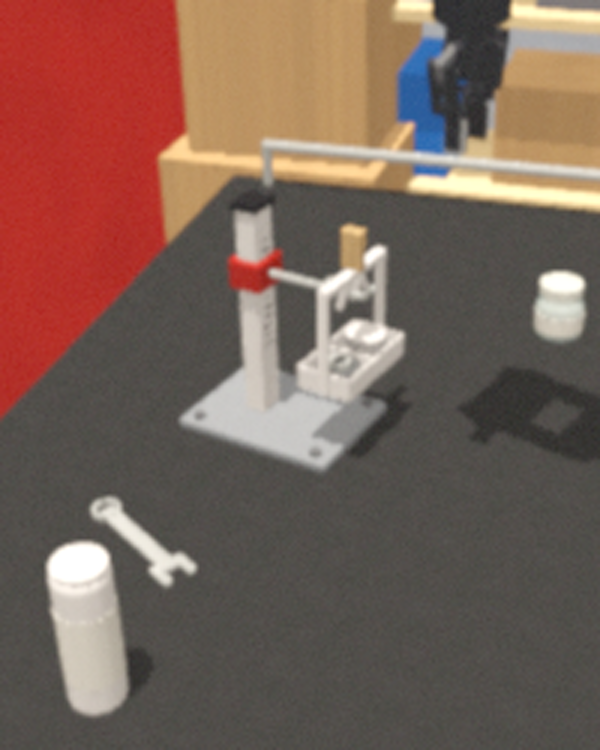

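The pan hangs level to within about 1°. It is still, the gear and piston are in it, the hand is away and the bystanders are where they were. I'll hand the job in.

```bash
python3 -c "
from h import *
print(env.close_job())"
```

```text
the job is handed in; nothing more can be done
None
```

The loaded pan is hanging on the scale's hook by the gear-side arch, and I handed the job in at about 24.5 s. It hangs still and free, with gear and piston in their bays and the hand away.

- **Lowering:** I let the weight (about 4.6 N) down at 2 cm/s or less. I opened the fingers only once the vertical force averaged −0.01 N over 20 readings. On release the scale's slide block moved about 0.15–0.3 pixel in the camera image, so there was no visible jump.
- **Sideways push:** partway down, a 1 mm correction was too large and pushed sideways on the hook with about 5 N for roughly a second. I backed it off, and about 0.8 N of side force was left just before I opened the fingers.
- **Last checks:** images 0.65 s apart differed only by noise, so I saw no swing. The cross bar reads about 1° off level, with the gear side about 2 mm higher over 120 mm, which is near the limit of the depth reading. By eye, the spanner, spray can and jar are where they were.

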